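Unlock the gong turntable's brake and hold it on

TASK

The gong's turntable brake is locked off. Lift the red lock-off ring up off its peg and set it down flat inside the dark wooden tray, flip the yellow safety catch fully over so that it stays open, then pull the bone-coloured brake lever handle all the way towards the robot, and finish while still gripping it and holding it there against its spring. Set the ring down rather than dropping it, do not pull on the lever before the catch is open, and leave the black ring and the other tools where they are.

Things in the scene. Friction and masses are not known exactly. Their poses are not given: they have to be found in the camera images.
- station: Fixed teak console 170 x 280 mm, 30 mm high, lever on its right (-y) half, catch on its left. Origin on the table near its centre; x points away from the robot at yaw 0, z up. The lever's hinge lies along the station's y, the catch's along its x. Behind it, on a turntable 300 mm across centred at x 235, y 120 mm, stands the bronze gong, 268 mm across, top 176 mm above the table.
- brake_lever (a joint): Lever angle, rad. 0 at rest (arm leaning 0.45 rad from upright, away from the robot, to the station's +x); grows as the handle is pulled towards the robot (station's -x), to a stop at 0.85. A spring always drives it back to 0: the pull needed at the handle grows from about 4.5 to 9 N. The closed catch blocks it after about 0.05 rad.
- lever_hinge (a point): Point on the lever's hinge axis (along the station's y), 45 mm above the table, in the plane of the lever arm.
- lever_handle: Bone-coloured round roller grip on top of the brake lever, 26 mm thick, 44 mm long, along the station's y. Origin: its centre, 115 mm from the hinge, 149 mm above the table at rest, at most 160 mm on its way. Its flat ends can be pinched from above, fingers closing along the station's y; it turns freely on its rod as the lever swings. A 12 mm rod runs from its middle to the hinge.
- safety_catch (a joint): Catch angle, rad. 0 closed: the yellow bar lies level, to the right (station's -y) of its hinge, its nose in front of the red tab on the lever's shaft. Grows as it is flipped up and over to the left (+y), to a stop at 2.0. Moves nearly freely; its weight (about 90 g) drops it shut below about 1.2 rad and keeps it open above about 1.8.
- catch_hinge (a point): Point on the catch's hinge axis (along the station's x), 90 mm above the table.
- catch_grip (a point): Centre of the catch's yellow round cross grip, 18 mm thick, 32 mm long along the station's x, 70 mm from the hinge, 95 mm above the table when closed, 65 mm clear above the console. Its flat ends can be pinched from above, fingers closing along the station's x; it turns between the pads. The 14 mm wide bar goes on 40 mm beyond the grip as the nose.
- peg_stand: Fixed teak block 90 x 200 x 20 mm with two upright brass pegs, 14 mm thick, 130 mm apart along its y axis (at y = -65 and +65 mm), each on a 34 mm wide, 25 mm high shoulder. The peg tops are 91 mm above the table. Origin: on the table, under its centre.
- red_ring: Red lock-off ring, loose, about 90 g: 48 mm outside, 26 mm hole, 26 mm high, lying level on the shoulder of one of the two pegs (either one), the peg through its hole and standing 20 mm above it. Origin: centre of its underside, 45 mm above the table at the start; z along the ring's axis.
- black_ring: Black rubber ring of the same size on the other peg. Stays there. Origin: centre of its underside.
- tray_in (a point): Centre of the inner floor of the dark wooden tray, 5 to 6 mm above the table; axes along the tray's sides. The tray is fixed, 140 mm (x) by 110 mm (y) outside, 22 mm high, walls 6 mm thick.
- mallet: bone-handled mallet, 240 mm long, dark wooden head, a loose bystander lying on the table; origin on its underside
- striker_a: rubber-tipped wooden striker, 255 mm long, 26 mm thick, a loose bystander lying on the table; origin on its underside
- striker_b: second rubber-tipped striker, same as striker_a, a loose bystander lying on the table; origin on its underside
- brass_bar: brass reference bar 200 x 30 x 14 mm, a loose bystander lying on the table; origin on its underside
- wedge: yellow jackfruit-wood wedge 80 x 32 mm, about 25 mm high at its thick end, a loose bystander lying on the table; origin on its underside
Not all that is in view belongs to the job. Of the things that look like the red_ring, the largest one is meant. What is shaped like the part that bears tray_in but blue is not meant.

How it is judged (in metres and radians):
On the way, in this order (a step that is already met when the one before it is completed fails the run):
1. the red ring is off its peg, higher than the peg's top (height (world z) of red_ring above 0.093 m).
2. the red ring rests flat in the tray, released (x of red_ring in the frame of tray_in between -0.052 and 0.052 m and y of red_ring in the frame of tray_in between -0.037 and 0.037 m and z of red_ring in the frame of tray_in between -0.004 and 0.006 m and angle between red_ring's own z axis and vertical below 0.15 rad and linear speed of red_ring below 0.02 m/s and contact force between the fingers and red_ring below 0.1 N), for 0.2 s.
3. the safety catch is flipped open (value of joint safety_catch above 1.6 rad), for 0.2 s.
4. the lever is gripped and pulled all the way (value of joint brake_lever above 0.7 rad and contact force between the fingers and lever_handle above 1.5 N), for 0.2 s.
At the end, for the whole second after the job is handed in: The red ring lies flat and released inside the tray, the catch is open past 1.6 rad, and the fingers hold the lever handle (more than 1.5 N) past 0.70 of its 0.85 rad, still, through the last second (all of step 2 and all of step 4 and value of joint safety_catch above 1.6 rad and velocity of joint brake_lever below 0.1 rad/s); the arm keeps its last pose, push and grip.
It fails at once if the lever is forced against the closed catch (value of joint brake_lever above 0.15 rad and value of joint safety_catch below 1.2 rad).
It fails at once if the red ring is dropped or thrown (linear speed of red_ring above 0.7 m/s and contact force between the fingers and red_ring below 0.1 N).
It fails at once if the black ring or another tool is moved (distance of any of black_ring, mallet, striker_a, striker_b, brass_bar, wedge from where it was at the start of the episode above 0.02 m).
It also fails if it takes over 67 s, if anything falls off the work surface, if the arm or the gripper's body presses on something with over 40 N, if the wrist force passes 120 N, or if a joint passes its speed limit or range.

ROBOT

A 6-joint arm with a two-finger parallel gripper is mounted at the origin on the work surface. World frame = base frame: x ahead of the robot, y to its left, z up, the work surface at z = 0. Lengths are in m, angles in degrees, forces in N, time in s.
With the tool pointing down it reaches from about 0.4 to 0.825 m from the base axis. Payload 7 kg.
Tool frame: the origin (TCP) lies midway between the tips of the shut fingers; the grasp point (between the pads) lies r.grip_depth behind it (r.grip_depth is the distance from the TCP to the grasp point, in m); z points along the fingers, y is the line along which they close (so a half turn about z gives the same grasp; the last joint's range is limited). The gripper opens to 88 mm and grips with 3 to 60 N. Pads are 19 mm wide; open, the fingers measure 130 mm over their backs; the gripper's body (78 mm by 193 mm) begins 47 mm behind the grasp point.
Start: joints at [-51.56, 20.546, 0.682, 0, -70.136, -16.507], TCP at [0.252, -0.626, 0.227] pointing down, gripper open.
Joint ranges: [-176.03, 176.03], [-82.01, 121.73], [-58.28, 71.71], [-173.87, 95.51], [-174.79, -0.11], [-173.66, 173.66]. Speed limits (degrees/s): [136.94, 136.94, 172.46, 180, 180, 180].

INTERFACE

Orientations are given as [roll, pitch, yaw] about the fixed x, y, z axes, in that order (R = Rz(yaw) Ry(pitch) Rx(roll)).
In Python, from plant import r gives the robot as it stands.
- The arm moves only by the tool send_path, called after ">>>" by a JSON object that holds its "op" and its "data". Schema: {"type":"object","properties":{"increments":{"type":"array","items":{"type":"array","items":{"type":"number"},"minItems":6,"maxItems":6},"minItems":1,"maxItems":12},"aperture":{"type":"number"},"grip_force":{"type":"number"},"only":{"type":"string"},"quiet":{"type":"boolean"},"lines":{"type":"string"}},"required":["increments"],"additionalProperties":false}. increments is a list of rows, 1 to 12 of them, each of 6 numbers: dx, dy, dz in normalised numbers (1 is 1000 mm), then a rotation vector rx, ry, rz in a scale on which 1.0 is 360 degrees; each row is the pose to reach, as a shift and turn from the pose commanded when the call began, along the tool's axes at that moment; what a row does not reach only later rows make up. A row lasts 1/12 s, in which the tool goes at most 0.0417 m and 7.16 degrees, less where a joint would pass 70% of its speed; a pose out of reach is approached as far as the arm can. aperture is the finger opening in m, set as the call begins (left out keeps the last). The fingers move at their own pace and stop on an object; grip_force is the grip in N (left out, the last holds). Time passes only in rows, so rows that do not move let the fingers close. The tool returns the time, the measured TCP pose, the force, the opening and the grip force at its end. only (a regular expression) keeps the lines of the reply that match it, lines (a string "A,B") keeps lines A to B, and quiet returns only ok. A shift or turn number past 1, either way, is cut back to 1. Input that does not fit is refused with a message, and nothing moves.
- r.get_state(): the state, without advancing time (a new reading comes with each control period).
- r.capture(name): name is "scene" or "top" or "wrist"; returns a dict with "frame" (384x512x3 uint8, red, green, blue), "z_map" (384x512 float32, m along the optical axis (not along the pixel's ray), 0 where there is no reading), "fx", "fy", "cx", "cy" (pixels), "cam_to_world" (4x4, takes a point from camera to world coordinates). Camera axes: x right, y down, z forward; pixel columns grow to the right and rows downward; lengths in m; the calibration is good to about 2 mm. A picture is of the moment at which its call begins.
- r.close_job(): hands the job in; it is judged then, once.
The state is a dict: "time_s": time; "joints": joint angles; "qd": joint speeds; "joint_torque": joint torques, N m; "tcp_pos": TCP position; "eef_rot": TCP orientation; "contact_force": force on the tool from outside, world axes, zero at the start; "moment": the same for the moment, N m; "gripper_width": finger opening in m; "gripper_force": force on a finger pad.
Only numpy, scipy, OpenCV 4.12 (cv2) and the standard library are available. Lean on these libraries where they do the work, as an engineer would, in place of code of your own. Each camera call takes 0.05 s, during which the arm holds its last target. There are 200 camera calls.

## Working session

There is one attempt and no reset: what is moved stays moved. The work goes in short steps, Python scripts to look and compute and a tool call to move; the robot and the scene stay as the last step left them, time stands still between calls to the robot, and variables do not carry over. Pictures are saved under pics/ and viewed, at most 10 in all, crops included, and the job is handed in when it is done.

```bash
mkdir -p pics; ls
```

Create h.py:
```python
import numpy as np, cv2
from plant import r
def cap(n,f):
    c=r.capture(n); np.savez(f'pics/{f}.npz',**c); cv2.imwrite(f'pics/{f}.png',c['frame'][:,:,::-1]); return c
def load(f): return dict(np.load(f'pics/{f}.npz'))
def cloud(c):
    z=c['z_map']; v,u=np.indices(z.shape)
    P=np.stack([(u-c['cx'])/c['fx']*z,(v-c['cy'])/c['fy']*z,z,np.ones_like(z)],-1)
    W=(P@c['cam_to_world'].T)[...,:3]; W[z==0]=np.nan; return W
```

Run:
```python
from h import *
a=cap('top','top0');b=cap('scene','scene0')
for c in(a,b): print(c['cam_to_world'].round(3).tolist(),c['fx'])
cv2.imwrite('pics/both.png',cv2.resize(np.vstack([a['frame'],b['frame']])[:,:,::-1],(400*1,600)))
s=r.get_state();print(s['tcp_pos'],s['eef_rot'],r.grip_depth,s['time_s'])
```

```text
pics
[[-0.011, -0.986, 0.166, 0.255], [-1.0, 0.01, -0.008, 0.016], [0.007, -0.166, -0.986, 1.677], [0.0, 0.0, 0.0, 1.0]] 423.76141542588175
[[0.688, 0.497, -0.529, 1.254], [0.726, -0.467, 0.505, -0.709], [0.004, -0.732, -0.682, 1.087], [0.0, 0.0, 0.0, 1.0]] 493.7120333382204
[ 0.25192336 -0.62577176  0.22574731] [ 1.79918142e+02 -7.62895446e-03 -1.58075250e+02] 0.0188 0.1
```

View pics/top0.png

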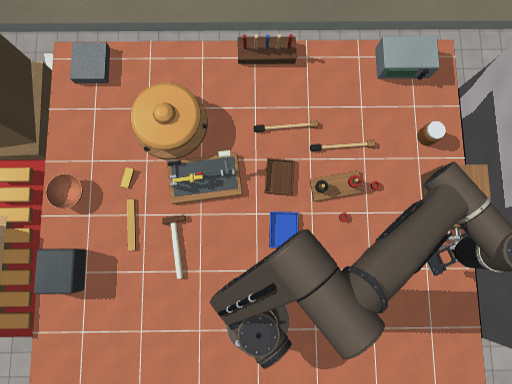

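View pics/scene0.png

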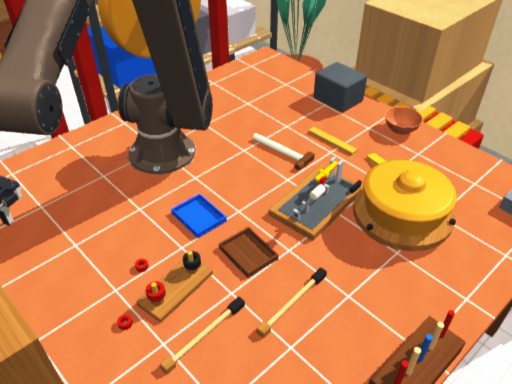

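Top view: the red things are the ring on the peg (355,181), a small ring at (376,185) and a small ring at (343,217). The largest is the one on the peg, next to the black ring at (321,186). The dark tray is at (280,177) (blue decoy at 284,228) and the station at (205,178). Next I measure them and check in a close crop.

Run:
```python
from h import *
out=[]
for f in('top0','scene0'):
    c=load(f);W=cloud(c);hsv=cv2.cvtColor(c['frame'],cv2.COLOR_RGB2HSV);H,S,V=[hsv[...,i].astype(int) for i in range(3)]
    ok=(W[...,0]>.3)&(W[...,0]<1)&(abs(W[...,1])<.6)
    red=((H<4)|(H>174))&(S>190)&ok&(W[...,2]>.004)
    n,l,st,ce=cv2.connectedComponentsWithStats(red.astype('uint8'))
    for i in range(1,n):
        if st[i,4]>12:
            p=W[l==i];print(f,'red',ce[i].round(),st[i,4],p.min(0).round(3),p.max(0).round(3),np.median(p,0).round(3))
    # stand and station tops by height
    for nm,zl,zh in(('stand',.012,.028),('station',.022,.04),('tray',.016,.028)):
        m=ok&(W[...,2]>zl)&(W[...,2]<zh)
        n,l,st,ce=cv2.connectedComponentsWithStats(m.astype('uint8'))
        for i in range(1,n):
            if st[i,4]>60:
                p=W[l==i]; q=cv2.minAreaRect(p[:,:2].astype('float32'));print(f,nm,ce[i].round(),st[i,4],np.round(q[0],3),np.round(q[1],3),round(q[2],1),np.median(p[:,2]).round(3))
    yel=(H>22)&(H<34)&(S>180)&ok&(W[...,2]>.05)&(W[...,0]<.8)
    n,l,st,ce=cv2.connectedComponentsWithStats(yel.astype('uint8'))
    for i in range(1,n):
        if st[i,4]>8: p=W[l==i];print(f,'yel',ce[i].round(),st[i,4],p.min(0).round(3),p.max(0).round(3))
t=load('top0')['frame'];s=load('scene0')['frame']
A=cv2.resize(t[145:215,160:250],(400,300),interpolation=2);B=cv2.resize(t[145:225,295:395],(400,300),interpolation=2)
C=cv2.resize(s[150:240,265:365],(400,300),interpolation=2);D=cv2.resize(s[235:335,105:225],(400,300),interpolation=2)
cv2.imwrite('pics/crop1.png',np.vstack([np.hstack([A,B]),np.hstack([C,D])])[:,:,::-1])
```

```text
top0 stand [285. 125.] 231 [ 0.766 -0.123] [0.028 0.258] 3.7 0.021
top0 stand [342. 145.] 234 [ 0.682 -0.35 ] [0.027 0.261] 3.6 0.02
top0 stand [279. 176.] 208 [ 0.56  -0.094] [0.11  0.142] 84.9 0.021
top0 stand [127. 176.] 144 [0.561 0.511] [0.034 0.08 ] 71.9 0.02
top0 stand [336. 186.] 824 [ 0.519 -0.318] [0.091 0.202] 8.9 0.02
top0 stand [220. 193.] 129 [0.492 0.145] [0.126 0.044] 89.7 0.026
top0 stand [195. 196.] 73 [0.483 0.243] [0.079 0.04 ] 89.8 0.025
top0 stand [131. 220.] 273 [0.387 0.491] [0.17  0.032] 3.0 0.016
top0 stand [275. 216.] 65 [ 0.388 -0.091] [0.074 0.06 ] 88.6 0.02
top0 stand [174. 225.] 211 [0.352 0.318] [0.105 0.089] 7.5 0.023
top0 station [205. 179.] 2386 [0.554 0.205] [0.171 0.28 ] 7.1 0.03
top0 station [336. 183.] 78 [ 0.528 -0.316] [0.057 0.091] 22.2 0.024
top0 station [173. 225.] 194 [0.353 0.324] [0.086 0.104] 89.2 0.026
top0 tray [285. 125.] 199 [ 0.765 -0.123] [0.028 0.258] 3.6 0.022
top0 tray [341. 145.] 191 [ 0.682 -0.35 ] [0.027 0.261] 3.6 0.021
top0 tray [273. 163.] 67 [ 0.609 -0.067] [0.06  0.117] 39.1 0.022
top0 tray [128. 174.] 99 [0.565 0.511] 
[... 2299 characters left out ...]
.141] 61.8 0.025
scene0 tray [204. 218.] 261 [ 0.361 -0.107] [0.116 0.121] 89.5 0.022
scene0 tray [248. 250.] 417 [ 0.559 -0.094] [0.113 0.145] 85.8 0.022
scene0 tray [141. 263.] 83 [ 0.395 -0.344] [0.034 0.033] 3.1 0.02
scene0 tray [175. 288.] 1556 [ 0.519 -0.32 ] [0.093 0.202] 9.3 0.021
scene0 tray [292. 301.] 508 [ 0.766 -0.124] [0.027 0.262] 4.2 0.021
scene0 tray [201. 334.] 605 [ 0.684 -0.351] [0.028 0.261] 3.6 0.021
scene0 tray [124. 320.] 108 [ 0.519 -0.477] [0.034 0.034] 74.6 0.02
scene0 yel [326. 171.] 136 [0.518 0.203 0.053] [0.558 0.313 0.108]
scene0 yel [396. 179.] 1417 [0.659 0.225 0.134] [0.8   0.458 0.182]
scene0 yel [154. 284.] 10 [ 0.528 -0.387  0.09 ] [ 0.536 -0.381  0.094]
```

View pics/crop1.png

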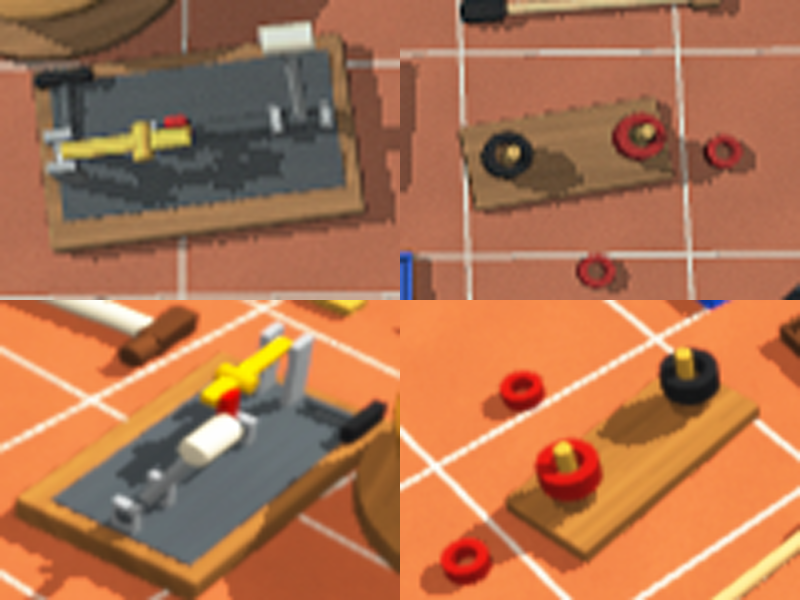

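The crop confirms it: the red ring on the right peg (639,135 in the crop) is clearly larger than the two loose red rings at (722,152) and (596,271). The lever handle leans at the back and the yellow bar is closed with its nose at the red tab. Now I work out the first reach.

Add to h.py:
```python
from scipy.spatial.transform import Rotation as Ro
def go(x,y,z,yaw,tag=''):
    "shift and turn, in tool axes, from measured pose to tool-down pose"
    s=r.get_state(); R=Ro.from_euler('xyz',s['eef_rot'],degrees=True); T=Ro.from_euler('xyz',[180,0,yaw],degrees=True)
    d=R.inv().apply(np.array([x,y,z])-s['tcp_pos']); print(tag,d.round(4),(R.inv()*T).as_rotvec(degrees=True).round(1),'len',np.linalg.norm(d).round(3))
```

```bash
python3 -c "
from h import *
go(.5295,-.3835,.17,-94.5)"
```

```text
[-0.348   0.121   0.0559] [  0.1   0.  -63.6] len 0.373
```

The rows are not in the units I measure in: turns go in shares of 360 degrees. I convert before sending: -63.6 degrees / 360 = -0.1767.

>>> {"op": "send_path", "data": {"increments": [[-0.02, 0.007, 0.003, 0, 0, -0.01], [-0.05, 0.017, 0.008, 0, 0, -0.025], [-0.085, 0.03, 0.014, 0, 0, -0.0417], [-0.12, 0.042, 0.019, 0, 0, -0.0583], [-0.155, 0.054, 0.025, 0, 0, -0.075], [-0.19, 0.066, 0.03, 0, 0, -0.0917], [-0.225, 0.078, 0.036, 0, 0, -0.1083], [-0.26, 0.09, 0.042, 0, 0, -0.1278], [-0.29, 0.101, 0.047, 0, 0, -0.1444], [-0.32, 0.111, 0.051, 0, 0, -0.1611], [-0.34, 0.118, 0.055, 0, 0, -0.1722], [-0.348, 0.121, 0.056, 0, 0, -0.1767]], "aperture": 0.088, "grip_force": 15}}

```text
time_s: 1.1
tcp_pos: [0.5314, -0.3815, 0.1692]
eef_rot: [179.9, 0.0, -94.1]
contact_force: [-1.0, -0.5, -0.4]
gripper_width: 0.0875
gripper_force: 0.0
```

Run:
```python
from h import *
c=cap('wrist','w1');go(.5295,-.3835,.049,-94.5)
W=cloud(c);hsv=cv2.cvtColor(c['frame'],cv2.COLOR_RGB2HSV);H,S=hsv[...,0].astype(int),hsv[...,1]
m=((H<4)|(H>174))&(S>170)&(W[...,2]>.063)&(W[...,2]<.08)
p=W[m];print(len(p))
if len(p): print(cv2.minEnclosingCircle(p[:,:2].astype('float32')),np.median(p,0),p.min(0),p.max(0))
print(r.get_state()['joints'])
```

```text
 [0.0022 0.0017 0.1203] [0.1 0.  0.4] len 0.12
999
((0.5259733200073242, -0.3826880156993866), 0.02296593226492405) [ 0.52787528 -0.38139176  0.07112692] [ 0.50429353 -0.40484606  0.06892298] [ 0.54784176 -0.36007539  0.0734791 ]
[-1.86409652e+01  2.09020531e+01 -6.50666920e+00 -2.88740081e-02
 -6.26773325e+01  1.45302261e+01]
```

View pics/w1.png

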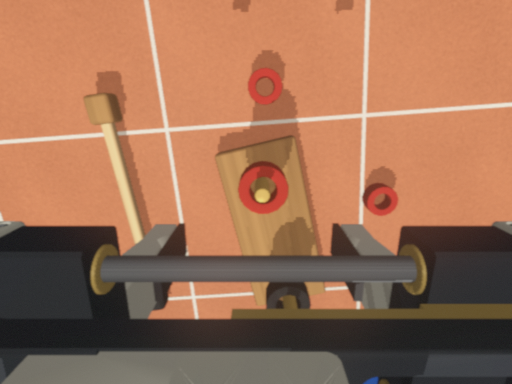

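Wrist view: the red ring on its peg is at (263,188), well clear of the small rings at (265,86) and (381,200). I descend around it.

>>> {"op": "send_path", "data": {"increments": [[0.001, 0.002, 0.012, 0, 0, 0], [0.001, 0.003, 0.035, 0, 0, 0], [0.001, 0.003, 0.06, 0, 0, 0], [0.001, 0.003, 0.085, 0, 0, 0], [0.001, 0.003, 0.105, 0, 0, 0], [0.001, 0.003, 0.116, 0, 0, 0], [0.001, 0.003, 0.12, 0, 0, 0], [0.001, 0.003, 0.12, 0, 0, 0]]}}

```text
time_s: 1.82
tcp_pos: [0.526, -0.385, 0.0499]
eef_rot: [179.9, 0.0, -94.5]
contact_force: [-0.2, -0.4, -0.2]
gripper_width: 0.0876
gripper_force: 0.0
```

>>> {"op": "send_path", "data": {"increments": [[0, 0, 0, 0, 0, 0], [0, 0, 0, 0, 0, 0], [0, 0, 0, 0, 0, 0], [0, 0, 0, 0, 0, 0], [0, 0, 0, 0, 0, 0], [0, 0, 0, 0, 0, 0], [0, 0, 0, 0, 0, 0], [0, 0, 0, 0, 0, 0]], "aperture": 0.03, "grip_force": 15}}

```text
time_s: 2.48
tcp_pos: [0.5267, -0.3847, 0.0508]
eef_rot: [-180.0, -0.0, -94.5]
contact_force: [0.2, 0.7, 2.2]
gripper_width: 0.0474
gripper_force: 15.0
```

>>> {"op": "send_path", "data": {"increments": [[0, 0, -0.01, 0, 0, 0], [0, 0, -0.03, 0, 0, 0], [0, 0, -0.055, 0, 0, 0], [0, 0, -0.08, 0, 0, 0], [0, 0, -0.098, 0, 0, 0], [0, 0, -0.105, 0, 0, 0], [0, 0, -0.105, 0, 0, 0]]}}

```text
time_s: 3.07
tcp_pos: [0.5276, -0.3851, 0.158]
eef_rot: [-179.8, -0.1, -94.5]
contact_force: [-0.4, 0.4, -1.0]
gripper_width: 0.0473
gripper_force: 15.0
```

```bash
python3 -c "
from h import *
print(r.get_state()['gripper_width'],r.get_state()['gripper_force']);go(.559,-.094,.15,-94.5);go(.559,-.094,.011,-94.5)"
```

```text
0.04733299481104566 14.99993272125721
 [-0.2927 -0.0087  0.0077] [-0.2 -0.1  0. ] len 0.293
 [-0.2928 -0.0082  0.1467] [-0.2 -0.1  0. ] len 0.328
```

>>> {"op": "send_path", "data": {"increments": [[-0.015, 0, 0, 0, 0, 0], [-0.04, -0.001, 0, 0, 0, 0], [-0.07, -0.002, 0, 0, 0, 0], [-0.1, -0.003, 0, 0, 0, 0], [-0.13, -0.004, 0, 0, 0, 0], [-0.16, -0.005, 0, 0, 0, 0], [-0.19, -0.006, 0, 0, 0, 0], [-0.22, -0.007, 0, 0, 0, 0], [-0.25, -0.008, 0, 0, 0, 0], [-0.275, -0.009, 0, 0, 0, 0], [-0.29, -0.009, 0, 0, 0, 0], [-0.293, -0.009, 0, 0, 0, 0]]}}

```text
time_s: 4.07
tcp_pos: [0.5575, -0.0905, 0.1539]
eef_rot: [179.9, 0.0, -94.3]
contact_force: [-0.1, 0.5, -1.8]
gripper_width: 0.0475
gripper_force: 15.0
```

>>> {"op": "send_path", "data": {"increments": [[0, 0, 0.015, 0, 0, 0], [0, 0, 0.04, 0, 0, 0], [0, 0, 0.065, 0, 0, 0], [0, 0, 0.09, 0, 0, 0], [0, 0, 0.11, 0, 0, 0], [0, 0, 0.122, 0, 0, 0], [0, 0, 0.127, 0, 0, 0], [0, 0, 0.127, 0, 0, 0], [0, 0, 0.127, 0, 0, 0]]}}

```text
time_s: 4.82
tcp_pos: [0.5582, -0.0935, 0.0284]
eef_rot: [179.9, -0.0, -94.5]
contact_force: [-0.3, 0.2, -0.5]
gripper_width: 0.0472
gripper_force: 15.0
```

Run:
```python
from h import *
c=cap('scene','s2')
go(.559,-.094,.011,-94.5)
W=cloud(c);hsv=cv2.cvtColor(c['frame'],cv2.COLOR_RGB2HSV);H,S=hsv[...,0].astype(int),hsv[...,1]
m=((H<4)|(H>174))&(S>170)&(abs(W[...,1]+.094)<.06)&(W[...,2]>.003)&(W[...,0]>.45)&(W[...,0]<.65)
print(m.sum(),W[m].min(0),W[m].max(0))
cv2.imwrite('pics/s2c.png',cv2.resize(c['frame'][150:300,170:370],(800,600))[:,:,::-1])
```

```text
 [ 0.0006 -0.0003  0.018 ] [-0. -0.  0.] len 0.018
89 [ 0.53439433 -0.13577211  0.02138275] [ 0.59867059 -0.09775159  0.11274078]
```

View pics/s2c.png

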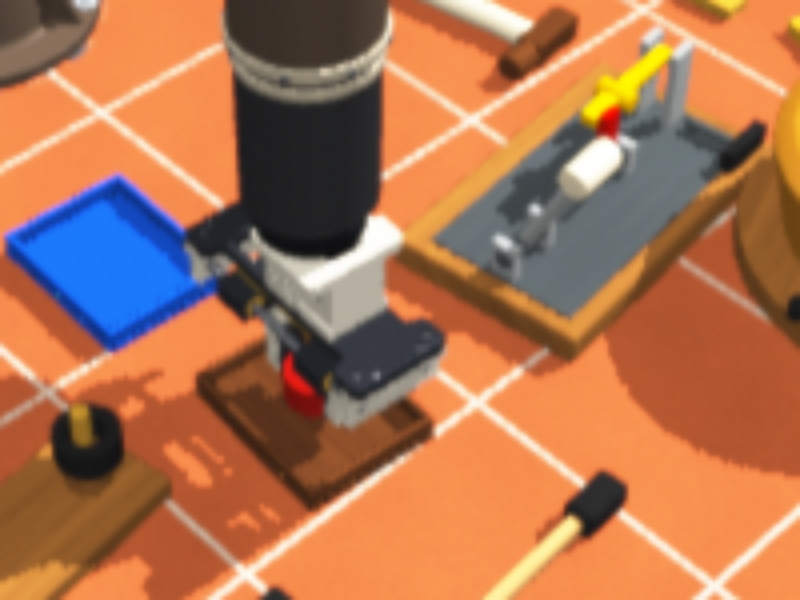

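The crop shows the ring held level at (303,385) over the dark tray's interior. I lower it slowly, watching the force.

>>> {"op": "send_path", "data": {"increments": [[0, 0, 0.003, 0, 0, 0], [0, 0, 0.006, 0, 0, 0], [0, 0, 0.009, 0, 0, 0], [0, 0, 0.012, 0, 0, 0], [0, 0, 0.014, 0, 0, 0], [0, 0, 0.014, 0, 0, 0]]}}

```text
time_s: 5.37
tcp_pos: [0.5581, -0.0933, 0.0141]
eef_rot: [180.0, -0.0, -94.5]
contact_force: [-0.2, 0.7, -1.8]
gripper_width: 0.0473
gripper_force: 15.0
```

>>> {"op": "send_path", "data": {"increments": [[0, 0, 0.001, 0, 0, 0], [0, 0, 0.002, 0, 0, 0], [0, 0, 0.003, 0, 0, 0], [0, 0, 0.003, 0, 0, 0], [0, 0, 0.003, 0, 0, 0]]}}

```text
time_s: 5.78
tcp_pos: [0.5586, -0.0932, 0.0118]
eef_rot: [-180.0, 0.0, -94.5]
contact_force: [-0.7, 0.7, 2.6]
gripper_width: 0.0473
gripper_force: 15.0
```

>>> {"op": "send_path", "data": {"increments": [[0, 0, 0, 0, 0, 0], [0, 0, 0, 0, 0, 0], [0, 0, 0, 0, 0, 0], [0, 0, 0, 0, 0, 0], [0, 0, 0, 0, 0, 0]], "aperture": 0.062}}

```text
time_s: 6.2
tcp_pos: [0.5584, -0.0933, 0.0115]
eef_rot: [180.0, 0.0, -94.5]
contact_force: [0.9, -0.1, 0.9]
gripper_width: 0.0618
gripper_force: 0.0
```

>>> {"op": "send_path", "data": {"increments": [[0, 0, -0.005, 0, 0, 0], [0, 0, -0.02, 0, 0, 0], [0, 0, -0.045, 0, 0, 0], [0, 0, -0.08, 0, 0, 0], [0, 0, -0.12, 0, 0, 0], [0, 0, -0.16, 0, 0, 0], [0, 0, -0.19, 0, 0, 0], [0, 0, -0.205, 0, 0, 0], [0, 0, -0.21, 0, 0, 0]]}}

```text
time_s: 6.95
tcp_pos: [0.5599, -0.0933, 0.2259]
eef_rot: [-179.6, 0.1, -94.4]
contact_force: [0.7, -0.4, -1.0]
gripper_width: 0.062
gripper_force: 0.0
```

Run:
```python
from h import *
c=cap('scene','s3');d=cap('wrist','w3');t=cap('top','t3')
for c in (c,d,t):
    W=cloud(c);hsv=cv2.cvtColor(c['frame'],cv2.COLOR_RGB2HSV);H,S=hsv[...,0].astype(int),hsv[...,1]
    m=((H<4)|(H>174))&(S>170)&(abs(W[...,1]+.094)<.06)&(W[...,2]>.003)&(W[...,0]>.45)&(W[...,0]<.65)
    if m.any(): print(m.sum(),W[m].min(0),W[m].max(0))
# station frame estimate
yaw=np.radians(7.0);C=np.array([.555,.205]);Rz=np.array([[np.cos(yaw),-np.sin(yaw)],[np.sin(yaw),np.cos(yaw)]])
for f in('scene0','s3','top0'):
    c=load(f);W=cloud(c);L=(W[...,:2]-C)@Rz;F=c['frame'].astype(int);Z=W[...,2]
    inb=(abs(L[...,0])<.1)&(abs(L[...,1])<.15)
    hsv=cv2.cvtColor(c['frame'],cv2.COLOR_RGB2HSV).astype(int);H,S,V=hsv[...,0],hsv[...,1],hsv[...,2]
    def pr(n,m):
        if m.sum()>3:q=np.c_[L[m],Z[m]];print(f,n,m.sum(),np.percentile(q,2,axis=0).round(3),np.percentile(q,98,axis=0).round(3),np.median(q,0).round(3))
    ym=inb&(H>22)&(H<34)&(S>170)&(Z>.06)
    pr('yellow',ym); pr('bone',inb&(S<60)&(V>150)&(Z>.125)); pr('redtab',inb&((H<4)|(H>174))&(S>170)&(Z>.05))
    for y in np.arange(-.03,.12,.008):
        m=ym&(abs(L[...,1]-y)<.004)
        if m.any() and f!='s3':print(round(y,3),L[m].min(0).round(3)[0],L[m].max(0).round(3)[0],Z[m].max().round(3))
    s=inb&(Z>.022)&(Z<.036);q=cv2.minAreaRect(W[s][:,:2].astype('float32'));print(f,q)
```

```text
240 [ 0.51383887 -0.13310056  0.00477295] [ 0.58608466 -0.0680074   0.66537431]
758 [ 0.53581703 -0.11412881  0.00549727] [ 0.58013534 -0.06755989  0.03444245]
scene0 yellow 135 [-0.023  0.001  0.095] [0.006 0.105 0.107] [-0.008  0.042  0.101]
scene0 bone 136 [ 0.044 -0.119  0.143] [ 0.067 -0.075  0.166] [ 0.058 -0.103  0.158]
scene0 redtab 24 [0.    0.001 0.082] [0.01  0.017 0.107] [0.007 0.006 0.094]
0.002 -0.015 -0.003 0.107
0.01 -0.018 -0.006 0.105
0.018 -0.016 -0.004 0.106
0.026 -0.016 -0.001 0.105
0.034 -0.022 0.007 0.108
0.042 -0.026 0.007 0.107
0.05 -0.023 -0.002 0.103
0.058 -0.016 -0.003 0.103
0.066 -0.014 -0.002 0.105
0.074 -0.012 -0.003 0.103
0.082 -0.014 -0.002 0.102
0.09 -0.015 -0.003 0.104
0.098 -0.016 0.001 0.106
0.106 -0.01 -0.006 0.101
0.114 -0.014 -0.014 0.098
scene0 ((0.5545264482498169, 0.20359715819358826), (0.1724630743265152, 0.2856293022632599), 6.919877529144287)
s3 yellow 137 [-0.022  0.     0.095] [0.006 0.104 0.107] [-0.008  0.04   0.101]
s3 bone 135 [ 0.044 -0.118  0.142] [ 0.067 -0.077  0.165] [ 0.058 -0.103  0.158]
s3 redtab 25 [ 0.001 -0.001  0.084] [0.009 0.02  0.106] [0.007 0.008 0.096]
s3 ((0.5539436340332031, 0.20363830029964447), (0.1734490990638733, 0.2843225300312042), 6.779389381408691)
top0 bone 72 [ 0.043 -0.116  0.153] [ 0.064 -0.074  0.167] [ 0.052 -0.095  0.16 ]
top0 redtab 8 [-0.     0.003  0.096] [0.005 0.018 0.115] [0.001 0.011 0.103]
top0 ((0.5610959529876709, 0.20959410071372986), (0.18560916185379028, 0.28839728236198425), 7.063233375549316)
```

View pics/w3.png

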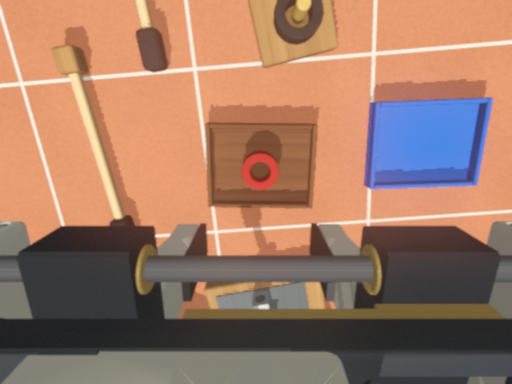

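The ring lies flat and released at (260,171), near the middle of the dark tray's floor. Next is the catch: grip at station-local (-0.009, 0.040).

Add to h.py:
```python
C=np.array([.555,.205]);YAW=7.;Rz=Ro.from_euler('z',YAW,degrees=True).as_matrix()[:2,:2]
def st(lx,ly): return C+Rz@[lx,ly]
def loc(p): return Rz.T@(np.array(p)[:2]-C)
```

Run:
```python
from h import *
W=cloud(load('top0'));L=(W[...,:2]-C)@Rz;Z=W[...,2]
m=(Z>.12)&(L[...,0]>.07)&(L[...,1]>-.02)&(L[...,1]<.2)&(L[...,0]<.3);print('gong near edge',np.percentile(L[m][:,0],[0,1,5]),Z[m].max())
m=(Z>.04)&(L[...,0]>-.09)&(L[...,0]<.09)&(L[...,1]>.08)&(L[...,1]<.15);print('posts',L[m].min(0),L[m].max(0),Z[m].max())
print(st(-.009,.04))
go(*st(-.009,.04),.2,-83);go(*st(-.009,.04),.083,-83)
```

```text
gong near edge [0.10539404 0.11141402 0.12400964] 0.18358707839272337
posts [-0.0694041   0.08062544] [0.08996795 0.13439983] 0.11403672712174195
[0.54119231 0.24360502]
 [-0.3344  0.0431  0.0214] [  0.    0.  -11.5] len 0.338
 [-0.3344  0.0431  0.1384] [  0.    0.  -11.5] len 0.364
```

Converted, -11.5 degrees / 360 = -0.0319.

>>> {"op": "send_path", "data": {"increments": [[-0.015, 0.002, 0.001, 0, 0, -0.0028], [-0.045, 0.006, 0.003, 0, 0, -0.0056], [-0.08, 0.01, 0.005, 0, 0, -0.0083], [-0.115, 0.015, 0.007, 0, 0, -0.0111], [-0.15, 0.02, 0.009, 0, 0, -0.0139], [-0.185, 0.024, 0.012, 0, 0, -0.0167], [-0.22, 0.029, 0.014, 0, 0, -0.0208], [-0.255, 0.033, 0.016, 0, 0, -0.025], [-0.285, 0.037, 0.018, 0, 0, -0.0278], [-0.31, 0.04, 0.02, 0, 0, -0.0306], [-0.328, 0.043, 0.021, 0, 0, -0.0319], [-0.334, 0.043, 0.021, 0, 0, -0.0319]], "aperture": 0.075}}

```text
time_s: 8.1
tcp_pos: [0.5403, 0.245, 0.1979]
eef_rot: [179.8, -0.1, -82.8]
contact_force: [-1.0, -1.0, 0.5]
gripper_width: 0.0749
gripper_force: 0.0
```

>>> {"op": "send_path", "data": {"increments": [[0, 0, 0, 0, 0, 0], [0, 0, 0, 0, 0, 0]]}}

```text
time_s: 8.27
tcp_pos: [0.541, 0.2425, 0.1992]
eef_rot: [179.9, -0.1, -83.0]
contact_force: [-0.4, -1.1, 0.2]
gripper_width: 0.0751
gripper_force: 0.0
```

Run:
```python
from h import *
c=cap('wrist','w4');W=cloud(c);L=(W[...,:2]-C)@Rz;Z=W[...,2]
hsv=cv2.cvtColor(c['frame'],cv2.COLOR_RGB2HSV).astype(int);H,S=hsv[...,0],hsv[...,1]
ym=(H>22)&(H<34)&(S>150)&(Z>.06)&(Z<.12)&(abs(L[...,0])<.06)&(abs(L[...,1])<.15)
for y in np.arange(-.01,.13,.006):
    m=ym&(abs(L[...,1]-y)<.003)
    if m.any():print(round(y,3),L[m].min(0).round(3)[0],L[m].max(0).round(3)[0],Z[m].max().round(3))
go(*st(-.009,.04),.083,-83)
```

```text
0.002 -0.016 -0.005 0.102
0.008 -0.016 -0.005 0.102
0.014 -0.016 -0.005 0.102
0.02 -0.017 -0.005 0.102
0.026 -0.017 -0.006 0.101
0.032 -0.026 0.003 0.103
0.038 -0.026 0.003 0.106
0.044 -0.026 0.003 0.105
0.05 -0.019 -0.005 0.102
0.056 -0.017 -0.005 0.101
0.062 -0.017 -0.005 0.101
0.068 -0.017 -0.005 0.101
0.074 -0.017 -0.005 0.102
0.08 -0.017 -0.005 0.101
0.086 -0.017 -0.005 0.102
0.092 -0.017 -0.005 0.102
0.098 -0.017 -0.005 0.101
0.104 -0.016 -0.007 0.101
 [-0.0016 -0.0003  0.1166] [ 0.1 -0.1  0. ] len 0.117
```

View pics/w4.png

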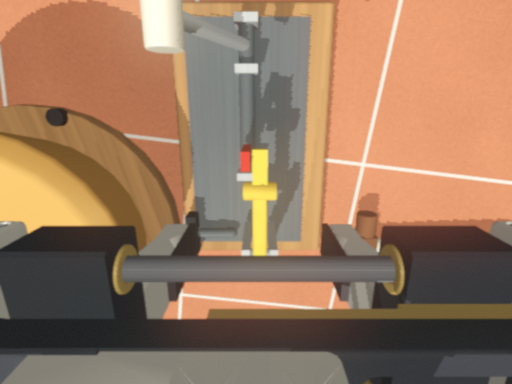

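Wrist view: the yellow cross grip is at (260,192), red tab at (246,160), handle at (163,25). The grip is 2.5 mm nearer the robot than assumed, so I shift, descend and pinch.

>>> {"op": "send_path", "data": {"increments": [[-0.001, 0.001, 0.012, 0, 0, 0], [-0.001, 0.0025, 0.035, 0, 0, 0], [-0.001, 0.0025, 0.06, 0, 0, 0], [-0.001, 0.0025, 0.085, 0, 0, 0], [-0.001, 0.0025, 0.105, 0, 0, 0], [-0.001, 0.0025, 0.114, 0, 0, 0], [-0.001, 0.0025, 0.116, 0, 0, 0], [-0.001, 0.0025, 0.116, 0, 0, 0]]}}

```text
time_s: 8.98
tcp_pos: [0.5392, 0.243, 0.0846]
eef_rot: [180.0, -0.0, -83.0]
contact_force: [1.0, 1.0, 0.4]
gripper_width: 0.0748
gripper_force: 0.0
```

>>> {"op": "send_path", "data": {"increments": [[0, 0, 0, 0, 0, 0], [0, 0, 0, 0, 0, 0], [0, 0, 0, 0, 0, 0], [0, 0, 0, 0, 0, 0], [0, 0, 0, 0, 0, 0], [0, 0, 0, 0, 0, 0]], "aperture": 0.02, "grip_force": 12}}

```text
time_s: 9.48
tcp_pos: [0.5391, 0.2439, 0.0849]
eef_rot: [-180.0, 0.0, -83.0]
contact_force: [-0.4, 0.0, 0.3]
gripper_width: 0.0404
gripper_force: 0.0
```

Run:
```python
from h import *
s=r.get_state();print(loc(s['tcp_pos']),s['gripper_width'])
# swing waypoints, tool axes, relative to now (yaw -83: tool x = -station y, z down)
a0=np.arctan2(.005,.07)
for th in (.2,.4,.6,.8,1.0,1.2,1.4,1.6,1.7,1.8,1.9,2.0):
    a=a0+th;print(th,'dx',round(-.07*(np.cos(a0)-np.cos(a)),4),'dz',round(-.07*(np.sin(a)-np.sin(a0)),4))
```

```text
[-0.01107278  0.04058783] 0.0403817566991766
0.2 dx -0.0024 dz -0.0138
0.4 dx -0.0075 dz -0.0268
0.6 dx -0.015 dz -0.0386
0.8 dx -0.0248 dz -0.0486
1.0 dx -0.0363 dz -0.0565
1.2 dx -0.0492 dz -0.0619
1.4 dx -0.0629 dz -0.0647
1.6 dx -0.0768 dz -0.0647
1.7 dx -0.0838 dz -0.0636
1.8 dx -0.0905 dz -0.0619
1.9 dx -0.0971 dz -0.0595
2.0 dx -0.1034 dz -0.0564
```

>>> {"op": "send_path", "data": {"increments": [[0, 0, 0, 0, 0, 0], [0, 0, 0, 0, 0, 0], [0, 0, 0, 0, 0, 0], [0, 0, 0, 0, 0, 0]]}}

```text
time_s: 9.82
tcp_pos: [0.5395, 0.2439, 0.0848]
eef_rot: [-180.0, 0.0, -83.0]
contact_force: [3.2, -1.7, -0.5]
gripper_width: 0.0316
gripper_force: 12.0
```

>>> {"op": "send_path", "data": {"increments": [[-0.001, 0, -0.007, 0, 0, 0], [-0.002, 0, -0.014, 0, 0, 0], [-0.005, 0, -0.02, 0, 0, 0], [-0.0075, 0, -0.027, 0, 0, 0], [-0.011, 0, -0.033, 0, 0, 0], [-0.015, 0, -0.0385, 0, 0, 0], [-0.02, 0, -0.044, 0, 0, 0], [-0.025, 0, -0.0485, 0, 0, 0], [-0.03, 0, -0.053, 0, 0, 0], [-0.036, 0, -0.0565, 0, 0, 0], [-0.042, 0, -0.0595, 0, 0, 0], [-0.049, 0, -0.062, 0, 0, 0]]}}

```text
time_s: 10.82
tcp_pos: [0.5334, 0.2924, 0.1476]
eef_rot: [-179.9, -0.0, -83.0]
contact_force: [3.9, -1.6, 1.1]
gripper_width: 0.0318
gripper_force: 12.0
```

```bash
python3 -c "
from h import *
s=r.get_state();print(loc(s['tcp_pos']),s['contact_force'],s['gripper_width'])"
```

```text
[-0.01073604  0.0894161 ] [ 3.857288   -1.58637791  1.13314535] 0.031846168125880765
```

>>> {"op": "send_path", "data": {"increments": [[-0.007, 0, -0.0018, 0, 0, 0], [-0.014, 0, -0.003, 0, 0, 0], [-0.021, 0, -0.0032, 0, 0, 0], [-0.0276, 0, -0.0028, 0, 0, 0], [-0.0345, 0, -0.0017, 0, 0, 0], [-0.041, 0, 0, 0, 0, 0], [-0.048, 0, 0.0024, 0, 0, 0], [-0.051, 0, 0.004, 0, 0, 0], [-0.051, 0, 0.004, 0, 0, 0], [-0.051, 0, 0.004, 0, 0, 0]]}}

```text
time_s: 11.65
tcp_pos: [0.527, 0.3449, 0.1433]
eef_rot: [-179.9, 0.1, -82.9]
contact_force: [2.0, 3.7, 5.4]
gripper_width: 0.0317
gripper_force: 12.0
```

```bash
python3 -c "
from h import *
s=r.get_state();p=loc(s['tcp_pos']);print(p,s['contact_force'],s['gripper_width'],np.arctan2(s['tcp_pos'][2]+.012-.09,.11-p[1])-.07)"
```

```text
[-0.01072383  0.14231078] [2.02402628 3.65466925 5.40755493] 0.03170114534905829 1.9603810155259012
```

Catch is at about 1.96 rad, near its stop. I release and lift clear.

>>> {"op": "send_path", "data": {"increments": [[0, 0, 0, 0, 0, 0], [0, 0, 0, 0, 0, 0], [0, 0, 0, 0, 0, 0], [0, 0, 0, 0, 0, 0], [0, 0, 0, 0, 0, 0]], "aperture": 0.06}}

```text
time_s: 12.07
tcp_pos: [0.5263, 0.3427, 0.1421]
eef_rot: [179.9, -0.0, -83.0]
contact_force: [0.2, 0.3, 0.4]
gripper_width: 0.058
gripper_force: 0.0
```

>>> {"op": "send_path", "data": {"increments": [[0, 0, -0.005, 0, 0, 0], [0, 0, -0.02, 0, 0, 0], [0, 0, -0.045, 0, 0, 0], [0, 0, -0.075, 0, 0, 0], [0, 0, -0.1, 0, 0, 0], [0, 0, -0.115, 0, 0, 0], [0, 0, -0.12, 0, 0, 0], [0, 0, -0.12, 0, 0, 0]]}}

```text
time_s: 12.73
tcp_pos: [0.5271, 0.3433, 0.2642]
eef_rot: [-179.9, 0.1, -83.0]
contact_force: [-0.4, -0.2, 0.2]
gripper_width: 0.0603
gripper_force: 0.0
```

Run:
```python
from h import *
c=cap('scene','s5');W=cloud(c);L=(W[...,:2]-C)@Rz;Z=W[...,2]
hsv=cv2.cvtColor(c['frame'],cv2.COLOR_RGB2HSV).astype(int);H,S,V=hsv[...,0],hsv[...,1],hsv[...,2]
inb=(abs(L[...,0])<.1)&(abs(L[...,1])<.2)
ym=inb&(H>22)&(H<34)&(S>150)&(Z>.06)&(Z<.22);q=np.c_[L[ym],Z[ym]];print(len(q),q.min(0),q.max(0))
b=inb&(S<60)&(V>150)&(Z>.125)&(L[...,1]<-.05);q=np.c_[L[b],Z[b]];print(len(q),q.min(0),q.max(0))
go(*st(.05,-.097),.25,7,'over');go(*st(.05,-.097),.25,-173,'over');print(r.get_state()['joints'])
cv2.imwrite('pics/s5c.png',cv2.resize(c['frame'][110:260,220:420],(800,600))[:,:,::-1])
```

```text
100 [-0.02269749  0.11660173  0.09986187] [0.00764013 0.15917201 0.19120313]
136 [ 0.04486503 -0.12156178  0.14182985] [ 0.06867533 -0.07396514  0.16699683]
over [ 0.2374 -0.0613  0.0124] [ -0.   0. -90.] len 0.246
over [ 0.2374 -0.0613  0.0124] [ 0.  0. 90.] len 0.246
[ 5.08322641e+01  1.50352502e+01 -2.42516679e+00 -2.46483442e-02
 -7.25114577e+01 -4.38048360e+01]
```

View pics/s5c.png

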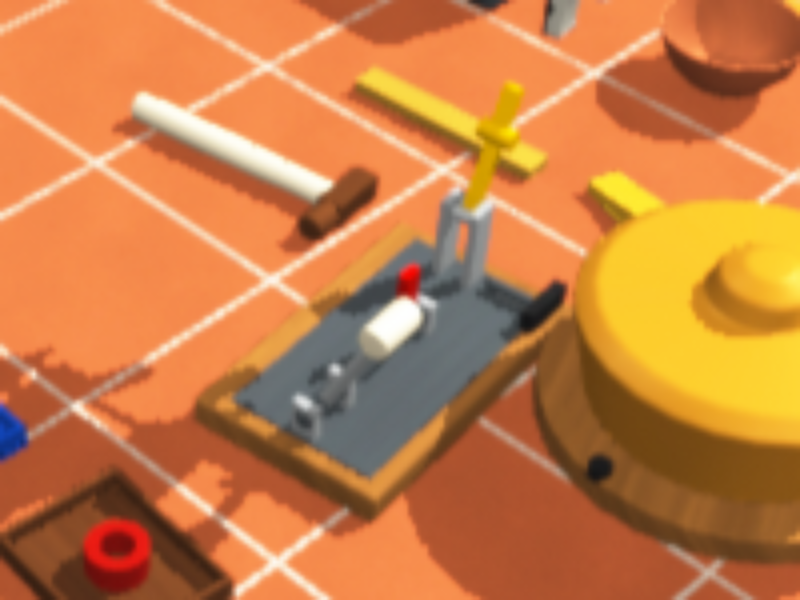

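Catch stands open (bar at 500,140, leaning left to its stop). The ring is flat in the tray (118,555) and the handle is at rest at (390,325). I move over the handle with the fingers turned 90°.

Converted, -81 degrees / 360 = -0.225.

>>> {"op": "send_path", "data": {"increments": [[0.01, -0.003, 0, 0, 0, -0.0111], [0.025, -0.007, 0, 0, 0, -0.0306], [0.045, -0.012, 0, 0, 0, -0.05], [0.068, -0.018, 0, 0, 0, -0.0694], [0.09, -0.024, 0, 0, 0, -0.0889], [0.113, -0.03, 0, 0, 0, -0.1083], [0.135, -0.036, 0, 0, 0, -0.1278], [0.158, -0.042, 0, 0, 0, -0.1472], [0.18, -0.047, 0, 0, 0, -0.1667], [0.202, -0.053, 0, 0, 0, -0.1861], [0.222, -0.058, 0, 0, 0, -0.2056], [0.235, -0.061, 0, 0, 0, -0.225]], "aperture": 0.075}}

```text
time_s: 13.78
tcp_pos: [0.6157, 0.1152, 0.2604]
eef_rot: [179.9, 0.2, -1.7]
contact_force: [-0.2, 0.5, -0.7]
gripper_width: 0.0751
gripper_force: 0.0
```

>>> {"op": "send_path", "data": {"increments": [[0.002, 0, 0, 0, 0, -0.0139], [0.003, 0, 0, 0, 0, -0.0222], [0.003, 0, 0, 0, 0, -0.025], [0.003, 0, 0, 0, 0, -0.025], [0.003, 0, 0, 0, 0, -0.025]]}}

```text
time_s: 14.2
tcp_pos: [0.6186, 0.1172, 0.2615]
eef_rot: [180.0, 0.1, 6.9]
contact_force: [-0.5, -0.2, -0.2]
gripper_width: 0.0748
gripper_force: 0.0
```

Run:
```python
from h import *
c=cap('wrist','w6');W=cloud(c);L=(W[...,:2]-C)@Rz;Z=W[...,2]
hsv=cv2.cvtColor(c['frame'],cv2.COLOR_RGB2HSV).astype(int);S,V=hsv[...,1],hsv[...,2]
b=(abs(L[...,0])<.1)&(L[...,1]<-.05)&(L[...,1]>-.15)&(S<70)&(V>120)&(Z>.135)&(Z<.175);q=np.c_[L[b],Z[b]];print(len(q),np.percentile(q,[0,2,50,98,100],axis=0).round(4))
t=q[:,2]>q[:,2].max()-.003;print('crest',q[t].mean(0))
go(*st(.054,-.097),.137,7)
```

```text
1179 [[ 0.0412 -0.1167  0.1469]
 [ 0.0417 -0.1157  0.1492]
 [ 0.0554 -0.0954  0.1597]
 [ 0.0648 -0.0744  0.1624]
 [ 0.0651 -0.0732  0.1632]]
crest [ 0.05223548 -0.09480723  0.16120926]
 [0.0016 0.0021 0.1248] [ 0.   0.1 -0. ] len 0.125
```

View pics/w6.png

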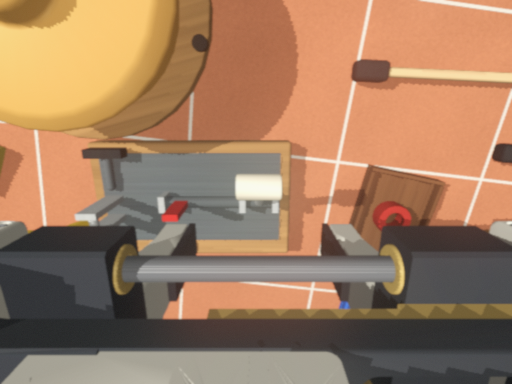

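Handle is at (258,187) between the fingers, station-local (0.0535, -0.095). I descend and pinch.

>>> {"op": "send_path", "data": {"increments": [[0.001, 0, 0.012, 0, 0, 0], [0.001, 0, 0.035, 0, 0, 0], [0.001, 0, 0.06, 0, 0, 0], [0.001, 0, 0.085, 0, 0, 0], [0.001, 0, 0.108, 0, 0, 0], [0.001, 0, 0.122, 0, 0, 0], [0.001, 0, 0.128, 0, 0, 0], [0.001, 0, 0.128, 0, 0, 0], [0.001, 0, 0.128, 0, 0, 0]]}}

```text
time_s: 15.0
tcp_pos: [0.6203, 0.1174, 0.1348]
eef_rot: [180.0, -0.0, 7.0]
contact_force: [-0.2, -0.1, 0.8]
gripper_width: 0.0754
gripper_force: 0.0
```

>>> {"op": "send_path", "data": {"increments": [[0, 0, 0, 0, 0, 0], [0, 0, 0, 0, 0, 0], [0, 0, 0, 0, 0, 0], [0, 0, 0, 0, 0, 0], [0, 0, 0, 0, 0, 0], [0, 0, 0, 0, 0, 0], [0, 0, 0, 0, 0, 0], [0, 0, 0, 0, 0, 0]], "aperture": 0.03, "grip_force": 40}}

```text
time_s: 15.67
tcp_pos: [0.6202, 0.1171, 0.1349]
eef_rot: [180.0, -0.0, 7.0]
contact_force: [-1.2, -1.2, 2.7]
gripper_width: 0.0437
gripper_force: 40.0
```

Run:
```python
from h import *
s=r.get_state();print(loc(s['tcp_pos']),s['contact_force'],s['gripper_width'])
for q in np.arange(.1,.86,.05):
    a=.45-q;print(round(q,2),'dx',round(.115*(np.sin(a)-np.sin(.45)),4),'dz',round(-.115*(np.cos(a)-np.cos(.45)),4))
```

```text
[ 0.05402087 -0.09517831] [-1.22138582 -1.22559555  2.71499577] 0.0436679386822134
0.1 dx -0.0106 dz -0.0045
0.15 dx -0.016 dz -0.0063
0.2 dx -0.0216 dz -0.0079
0.25 dx -0.0272 dz -0.0092
0.3 dx -0.0328 dz -0.0102
0.35 dx -0.0385 dz -0.0109
0.4 dx -0.0443 dz -0.0113
0.45 dx -0.05 dz -0.0114
0.5 dx -0.0558 dz -0.0113
0.55 dx -0.0615 dz -0.0109
0.6 dx -0.0672 dz -0.0102
0.65 dx -0.0729 dz -0.0092
0.7 dx -0.0785 dz -0.0079
0.75 dx -0.084 dz -0.0063
0.8 dx -0.0895 dz -0.0045
0.85 dx -0.0948 dz -0.0024
```

>>> {"op": "send_path", "data": {"increments": [[-0.005, 0, -0.002, 0, 0, 0], [-0.0106, 0, -0.0045, 0, 0, 0], [-0.016, 0, -0.0063, 0, 0, 0], [-0.0216, 0, -0.0079, 0, 0, 0], [-0.0272, 0, -0.0092, 0, 0, 0], [-0.0328, 0, -0.0102, 0, 0, 0], [-0.0385, 0, -0.0109, 0, 0, 0], [-0.0443, 0, -0.0113, 0, 0, 0], [-0.05, 0, -0.0114, 0, 0, 0], [-0.0558, 0, -0.0113, 0, 0, 0], [-0.0615, 0, -0.0109, 0, 0, 0], [-0.0672, 0, -0.0102, 0, 0, 0]]}}

```text
time_s: 16.67
tcp_pos: [0.5553, 0.1092, 0.1455]
eef_rot: [-180.0, -0.3, 7.1]
contact_force: [9.6, -2.8, -2.4]
gripper_width: 0.0439
gripper_force: 40.0
```

>>> {"op": "send_path", "data": {"increments": [[-0.0057, 0, 0.001, 0, 0, 0], [-0.0113, 0, 0.0023, 0, 0, 0], [-0.0168, 0, 0.0039, 0, 0, 0], [-0.0223, 0, 0.0057, 0, 0, 0], [-0.0255, 0, 0.0067, 0, 0, 0], [-0.0265, 0, 0.0072, 0, 0, 0], [-0.0265, 0, 0.0072, 0, 0, 0], [-0.0265, 0, 0.0072, 0, 0, 0], [-0.0265, 0, 0.0072, 0, 0, 0], [-0.0265, 0, 0.0072, 0, 0, 0]]}}

```text
time_s: 17.5
tcp_pos: [0.53, 0.1061, 0.139]
eef_rot: [-180.0, -0.3, 7.1]
contact_force: [9.1, -3.8, 0.3]
gripper_width: 0.0437
gripper_force: 40.0
```

Run:
```python
from h import *
s=r.get_state();print(loc(s['tcp_pos']),s['tcp_pos'],s['contact_force'],s['gripper_width'],s['gripper_force'])
c=cap('scene','s7');W=cloud(c);L=(W[...,:2]-C)@Rz;Z=W[...,2]
hsv=cv2.cvtColor(c['frame'],cv2.COLOR_RGB2HSV).astype(int);H,S,V=hsv[...,0],hsv[...,1],hsv[...,2]
ym=(abs(L[...,0])<.1)&(abs(L[...,1])<.2)&(H>22)&(H<34)&(S>150)&(Z>.06)&(Z<.22);q=np.c_[L[ym],Z[ym]];print(len(q),q.min(0),q.max(0))
cv2.imwrite('pics/s7c.png',cv2.resize(c['frame'][110:260,220:420],(800,600))[:,:,::-1])
```

```text
[-0.0368953  -0.09510988] [0.5299707  0.10610265 0.13899205] [ 9.12072177 -3.8102767   0.26236886] 0.04370225086939603 40.00030517578125
109 [-0.02137345  0.11354463  0.09856921] [0.00833447 0.16323413 0.19214771]
```

View pics/s7c.png

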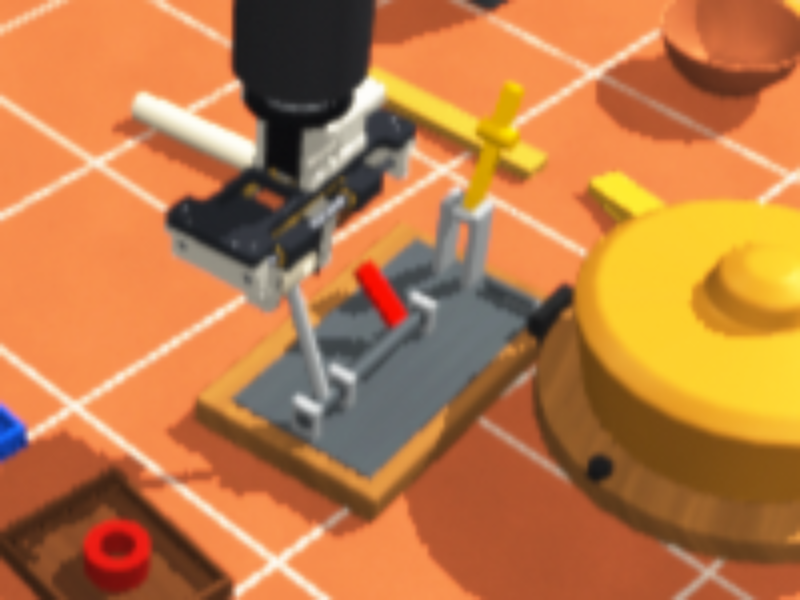

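The lever is tilted towards the robot with the handle held (290,270), about 0.81 rad by the 91 mm travel. The catch is open and the ring is in the tray (118,555). I let it settle and hand in.

>>> {"op": "send_path", "data": {"increments": [[-0.001, 0, 0, 0, 0, 0], [-0.001, 0, 0, 0, 0, 0], [-0.001, 0, 0, 0, 0, 0], [-0.001, 0, 0, 0, 0, 0], [-0.001, 0, 0, 0, 0, 0], [-0.001, 0, 0, 0, 0, 0]]}}

```text
time_s: 18.05
tcp_pos: [0.5289, 0.106, 0.1386]
eef_rot: [-180.0, -0.3, 7.1]
contact_force: [10.7, -4.4, -1.8]
gripper_width: 0.0439
gripper_force: 40.0
```

```bash
python3 -c "
from plant import r
print(r.close_job())"
```

```text
the job is handed in; nothing more can be done
None
```

I handed the job in at 18 s: the red ring lies flat and released in the dark tray, the catch is open at about 2.0 rad, and the lever is gripped at 40 N and held at about 0.82 rad; both angles are my estimates from the arm's position and the camera, and the hand-in printed no verdict.

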